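# Stack flanged spacers on a leaning arbor and press them home

### The job

Thread the three flanged spacers onto the leaning arbor, hub side outward: the one with the largest flange first, then the middle one, then the smallest. Press the stack down until the sliding stop plate is hard against the arbor's shoulder and no gap is left between the spacers, then let go. Leave the other things on the bench where they are.

Things in the scene. Friction and masses are not known exactly. Their poses are not given: they have to be found in the camera images.
- stand: grey painted stand fixed to the bench: base plate 170 x 110 x 14 mm with two upright cheeks (to 83 mm high, 72 mm apart over their outsides) that carry the arbor. Origin: centre of the base's underside; x points away from the side to which the arbor leans, z up. The pivot lies 30 mm along x and 65 mm up from the origin, and runs along y
- arbor_tip (a point): centre of the flat free end of the steel arbor, a round pin of 20 mm diameter whose last 8 mm taper to 13 mm; it stands 128 mm from the pivot. z points outward along the arbor, y along the pivot. The arbor leans towards the -x side of the stand, 0.25 to 0.5 rad from upright (it differs from start to start), and is clamped
- stop_face (a point): centre of the upper face of the dark steel stop plate, a disc 52 mm in diameter and 6 mm thick that slides along the arbor; the first spacer rests on it. z points outward along the arbor
- stop_plate (a joint): how far the stop plate has slid inward along the arbor, 0 to 0.045 m; it starts at 0 to 0.012. It drags stiffly (about 9 N) and stays where it is left. At 0.045 it is hard against the shoulder of the arbor and its upper face lies 94 mm from the arbor's end (at 0, 49 mm), so the whole stack of 84 mm leaves the arbor's end 10 mm proud
- large_spacer: the largest of three bare aluminium flanged spacers: a round flange 100 mm in diameter and 8 mm thick with a hub (42 mm in diameter, 20 mm high) on top of it, 28 mm high in all; a 22.4 mm bore runs right through. Stands on the bench, hub up, about 0.12 kg. Origin: centre of the flange's flat underside, on the bore's axis; z points along the bore towards the hub
- medium_spacer: the middle one of three bare aluminium flanged spacers: a round flange 80 mm in diameter and 8 mm thick with a hub (42 mm in diameter, 20 mm high) on top of it, 28 mm high in all; a 22.4 mm bore runs right through. Stands on the bench, hub up, about 0.09 kg. Origin: centre of the flange's flat underside, on the bore's axis; z points along the bore towards the hub
- small_spacer: the smallest of three bare aluminium flanged spacers: a round flange 60 mm in diameter and 8 mm thick with a hub (42 mm in diameter, 20 mm high) on top of it, 28 mm high in all; a 22.4 mm bore runs right through. Stands on the bench, hub up, about 0.07 kg. Origin: centre of the flange's flat underside, on the bore's axis; z points along the bore towards the hub
- large_spacer_top (a point): centre of the top face of the largest spacer's hub, 28 mm along z from its origin
- medium_spacer_top (a point): centre of the top face of the middle spacer's hub, 28 mm along z from its origin
- steel_stand: tall grey steel frame with a measuring head at the back of the bench, fixed and always in the same place, 470 mm high, open at the front; origin at the foot, halfway between its side walls; its side walls stand from 0 to 108 mm along its x (towards -x they slope down to the front end of its foot at -110 mm, no higher than 100 mm) and 202 mm to either side along y. Carry things past on the robot's side of it
- dish: bystander: glass dish, 71 mm across, 15 mm high; origin under its centre
- desk_timer: bystander: white digital timer, 62 x 64 x 18 mm; origin under its centre
- vial: bystander: screw vial, 27 mm across, 58 mm high; origin under its centre
- dropper: bystander: brown dropper bottle, 33 mm across, 85 mm high; origin under its centre
Not all that is in view belongs to the job. What is shaped like the small_spacer but blue is not meant. What is shaped like the large_spacer but red is not meant.

How it is judged:
By the outcome, as a careful person would: the job done as asked, in the order asked, and still so for the second after the job is handed in, with the robot touching nothing.
It also fails if it takes over 72 s, if anything falls off the work surface, if the arm or the gripper's body presses on something with over 40 N, if the wrist force passes 120 N, or if a joint passes its speed limit or range.

### The arm

A 7-joint arm with a two-finger parallel gripper is mounted at the origin on a cart in front of the work surface, level with it; the furniture and walls round the work are solid. World frame = base frame: x ahead of the robot, y to its left, z up, the work surface at z = 0. Lengths are in m, angles in rad, forces in N, time in s.
With the tool pointing down it reaches from about 0.4 to 0.9 m from the base axis. Payload 5.5 kg.
Tool frame: the origin (TCP) lies midway between the tips of the shut fingers; the grasp point (between the pads) lies 19 mm behind it (manip.grip_depth is the distance from the TCP to the grasp point, in m); z points along the fingers, y is the line along which they close (so a half turn about z gives the same grasp; the last joint's range is limited). The gripper opens to 92 mm and grips with 3 to 60 N. Pads are 19 mm wide; open, the fingers measure 130 mm over their backs; the gripper's body (75 mm by 190 mm) begins 47 mm behind the grasp point.
Start: joints at [1.414, 0.501, -0.427, 1.55, 0.221, 1.138, -0.21], TCP at [0.265, -0.594, 0.227] pointing down, gripper open.
Joint ranges: [-2.88, 2.88], [-0.31, 2.03], [-1.54, 1.56], [0.2, 2.42], [-1.41, 4.55], [0.19, 2.02], [-2.57, 2.57]. Speed limits (rad/s): [2.57, 2.57, 3.14, 3.14, 3.14, 3.14, 3.14].

### API

Orientations are given as a unit quaternion [x, y, z, w].
In Python, from bench import manip, effector, viewer gives the robot as it stands. Calls block until the motion is done:
- manip.move_pose(position, orientation): joint-space move of the TCP to a pose.
- manip.servo_line(position, ori=None, vel=0.15): straight line of the TCP; ori=None keeps the orientation; vel is the mean speed in m/s.
- manip.movej(angles): joint-space move.
- effector.open_jaws() and effector.close(f_grip=None): open the fingers fully, or close them until they stop; f_grip is the grip in N (None keeps the last).
- manip.sleep(seconds).
- manip.solve_ik(position, orientation): joint angles nearest the present ones, or None.
- viewer.get_image(name): name is "scene" or "top" or "wrist"; returns the picture (400x640x3 uint8, red, green, blue); there is no depth.
- viewer.get_calibration(name): a dict with "vfov" (degrees; the focal length in pixels is half the picture's height over the tangent of half this angle, whatever the lens; pixels are square), "cx", "cy" (the principal point, pixels), "eye" and "attitude" of the camera in the world. Camera axes: x right, y down, z forward; pixel columns grow to the right and rows downward; lengths in m; the calibration is good to about 2 mm. A picture is of the moment at which its call begins: read the wrist's pose just before it. get_calibration takes no time and is no camera call; for the wrist camera it gives the pose at the moment of the call.
A pose or a line that the arm cannot do raises manip.PlanningError and nothing moves.
- manip.hand_in(): hands the job in; it is judged then, once.
Readings, each from a call of its own:
- manip.current_clock(): time.
- manip.current_q(): joint angles.
- manip.current_joint_velocities(): joint speeds.
- manip.current_tau(): joint torques, N m.
- manip.current_tool_pos(): TCP position.
- manip.current_tcp_rot(): TCP orientation.
- manip.current_force(): force on the tool from outside, world axes, zero at the start.
- manip.current_wrist_torque(): the same for the moment, N m.
- manip.current_finger_gap(): finger opening in m.
- manip.current_gripper_force(): force on a finger pad.
Only numpy, scipy, OpenCV 4.12 (cv2) and the standard library are available. Lean on these libraries where they do the work, as an engineer would, in place of code of your own. Each camera call takes 0.05 s, during which the arm holds its last target. There are 200 camera calls.

## Working session

There is one attempt and no reset: what is moved stays moved. The work goes in short steps, each a Python script; the robot and the scene stay as the last script left them, time stands still between calls to the robot, and variables do not carry over. Pictures are saved under pics/ and viewed, at most 10 in all, crops included, and the job is handed in when it is done.

```bash
mkdir -p pics; ls; python3 - <<'E'
from bench import manip, effector, viewer
import cv2
for n in ("scene","top"):
    im=viewer.get_image(n); cv2.imwrite(f"pics/{n}0.png",im[:,:,::-1]); print(n,viewer.get_calibration(n))
print(viewer.get_calibration("wrist"),manip.current_clock(),manip.current_tool_pos(),manip.current_tcp_rot())
E
```

```text
pics
scene {'vfov': 46.01031477353767, 'cx': 328.2830891528703, 'cy': 204.38190487307088, 'eye': array([-0.09232108, -1.07720807,  0.93840194]), 'attitude': array([ 0.85045657, -0.23602712,  0.13927272, -0.44901886])}
top {'vfov': 55.302859934170286, 'cx': 314.31931748329316, 'cy': 201.23207025297683, 'eye': array([ 0.36290608, -0.06028383,  1.38159714]), 'attitude': array([-0.69571301,  0.71400125, -0.05497619,  0.05624262])}
{'vfov': 59.9503240118536, 'cx': 321.4513862488673, 'cy': 196.57752539767768, 'eye': array([ 0.33118975, -0.56295381,  0.38202586]), 'attitude': array([ 0.83132155, -0.5384224 , -0.07543736,  0.11539066])} 0.1 [ 0.26462831 -0.59303238  0.22579969] [ 9.78049848e-01  2.08369297e-01 -1.53264217e-04 -8.41592783e-04]
```

View pics/scene0.png

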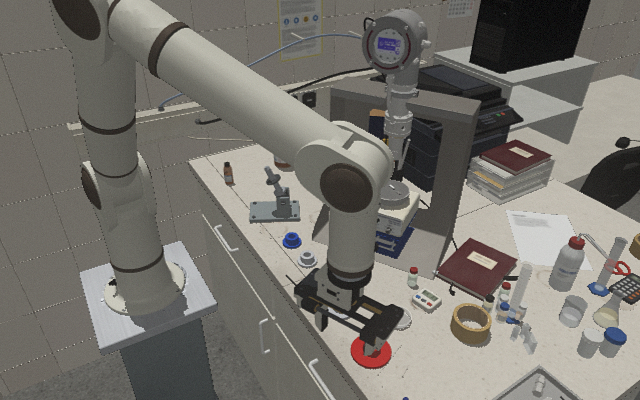

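View pics/top0.png

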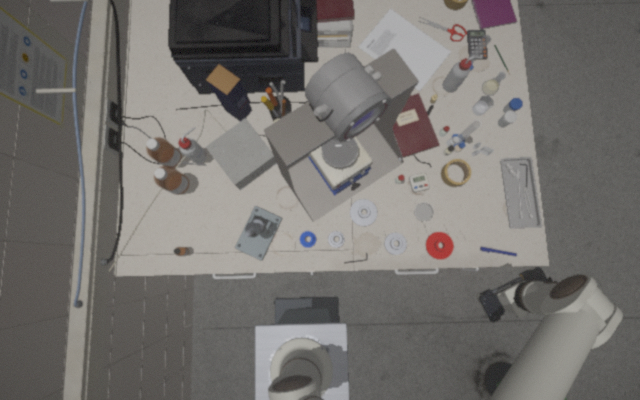

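The scene view shows the stand near (275,205), with blue and red decoys at (291,240) and (371,350). In the top view the stand is near (260,230), bare spacers are at about (363,211), (396,243) and (336,239), and the decoys are at (308,239) and (439,245). I'll zoom in.

```bash
cat > h.py <<'E'
import numpy as np, cv2
from scipy.spatial.transform import Rotation as R
from bench import manip, effector, viewer
class Cam:
    def __init__(s,name,cal=None):
        c=cal or viewer.get_calibration(name); s.f=200/np.tan(np.radians(c['vfov'])/2)
        s.c=np.array([c['cx'],c['cy']]); s.e=np.array(c['eye']); s.R=R.from_quat(c['attitude']).as_matrix()
    def px(s,p):
        q=(np.atleast_2d(p)-s.e)@s.R; return q[:,:2]/q[:,2:]*s.f+s.c
    def plane(s,uv,z):
        uv=np.atleast_2d(uv); d=np.c_[(uv-s.c)/s.f,np.ones(len(uv))]@s.R.T
        return s.e+d*((z-s.e[2])/d[:,2])[:,None]
E
python3 - <<'E'
from h import *
im=cv2.imread('pics/top0.png')
cv2.imwrite('pics/top0c.png',cv2.resize(im[185:275,225:465],None,fx=3.33,fy=3.33,interpolation=cv2.INTER_CUBIC))
T=Cam('top')
print(T.plane([(363,211),(396,243),(336,239),(308,239),(439,245),(262,225),(424,211)],0.01).round(3))
E
```

```text
[[ 0.54  -0.236  0.01 ]
 [ 0.422 -0.349  0.01 ]
 [ 0.442 -0.135  0.01 ]
 [ 0.444 -0.034  0.01 ]
 [ 0.411 -0.501  0.01 ]
 [ 0.499  0.13   0.01 ]
 [ 0.534 -0.457  0.01 ]]
```

View pics/top0c.png

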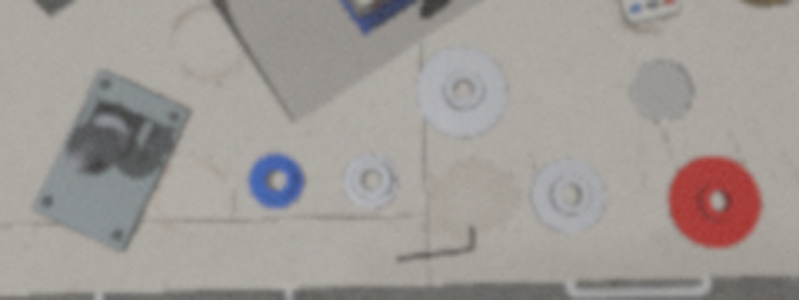

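Large is at (363,211), medium at (396,243) and small at (336,239) by apparent flange width. Next, wrist views for precision.

```bash
python3 - <<'E'
from h import *
Rt=R.from_quat(manip.current_tcp_rot()); p=np.array(manip.current_tool_pos())
c=viewer.get_calibration('wrist')
print('cam in tool', Rt.inv().apply(c['eye']-p), (Rt.inv()*R.from_quat(c['attitude'])).as_matrix().round(3))
print(Rt.as_matrix().round(3))
# stand base corners from top crop (top face z=.014)
T=Cam('top'); uv=np.array([(103,70),(190,108),(123,250),(35,208)])/3.33+[225,185]
B=T.plane(uv,.014); print(B.round(4), B.mean(0), np.linalg.norm(np.diff(B,axis=0),axis=1))
for yaw in np.radians([-90,-45,0,45,90]):
    q=(R.from_euler('z',yaw)*R.from_euler('x',np.pi)).as_quat()
    for pos in [(.42,-.15,.35),(.42,.1,.35),(.42,-.3,.35)]:
        s=manip.solve_ik(pos,q); print(round(np.degrees(yaw)),pos,None if s is None else np.round(s,2))
E
```

```text
cam in tool [ 0.07304926 -0.00060397 -0.15622164] [[ 0.001 -0.962 -0.273]
 [ 1.     0.001  0.001]
 [-0.001 -0.273  0.962]]
[[ 0.913  0.408 -0.001]
 [ 0.408 -0.913  0.002]
 [ 0.    -0.002 -1.   ]]
[[0.568  0.1513 0.014 ]
 [0.524  0.0571 0.014 ]
 [0.3739 0.1303 0.014 ]
 [0.4207 0.2243 0.014 ]] [0.47167037 0.14073766 0.014     ] [0.10391969 0.16696394 0.10498493]
-90 (0.42, -0.15, 0.35) None
-90 (0.42, 0.1, 0.35) None
-90 (0.42, -0.3, 0.35) [-0.53  0.34  1.38  1.76 -0.34  1.33 -2.22]
-45 (0.42, -0.15, 0.35) [ 0.92  0.01 -0.63  1.86  0.01  1.27 -2.07]
-45 (0.42, 0.1, 0.35) [ 1.25 -0.06 -1.46  1.88 -0.07  1.27 -2.55]
-45 (0.42, -0.3, 0.35) [ 0.94  0.15 -0.41  1.72  0.06  1.29 -1.85]
0 (0.42, -0.15, 0.35) [ 1.03  0.01 -0.75  1.86  0.01  1.27 -1.29]
0 (0.42, 0.1, 0.35) [ 1.41 -0.25 -1.47  1.88 -0.26  1.3  -1.55]
0 (0.42, -0.3, 0.35) [ 1.05  0.16 -0.55  1.72  0.09  1.29 -1.08]
45 (0.42, -0.15, 0.35) [ 1.15  0.02 -0.86  1.86  0.02  1.27 -0.51]
45 (0.42, 0.1, 0.35) [ 0.87 -0.02 -1.13  1.88 -0.02  1.27 -1.04]
45 (0.42, -0.3, 0.35) [ 1.18  0.18 -0.69  1.71  0.12  1.29 -0.32]
90 (0.42, -0.15, 0.35) [ 1.28  0.03 -1.    1.85  0.02  1.27  0.27]
90 (0.42, 0.1, 0.35) [ 0.87 -0.02 -1.13  1.88 -0.02  1.27 -0.25]
90 (0.42, -0.3, 0.35) [ 1.3   0.2  -0.84  1.71  0.16  1.3   0.43]
```

```bash
python3 - <<'E'
from h import *
import pickle
D={}
for k,(pos,yaw) in enumerate([((.42,-.15,.33),0),((.44,.02,.28),0),((.36,.2,.30),45)]):
    q=(R.from_euler('z',np.radians(yaw))*R.from_euler('x',np.pi)).as_quat()
    try: manip.move_pose(pos,q)
    except manip.PlanningError as e: print(k,e); continue
    manip.sleep(.3)
    c=viewer.get_calibration('wrist'); im=viewer.get_image('wrist')
    cv2.imwrite(f'pics/w{k}.png',im[:,:,::-1]); D[k]=c; print(k,manip.current_clock())
pickle.dump(D,open('cal.pkl','wb'))
a,b=[cv2.imread(f'pics/w{k}.png') for k in (1,2)]
cv2.imwrite('pics/w12.png',cv2.resize(np.vstack([a,b]),None,fx=.75,fy=.75,interpolation=cv2.INTER_AREA))
E
```

```text
0 2.2
1 3.2917
2 4.45
```

View pics/w0.png

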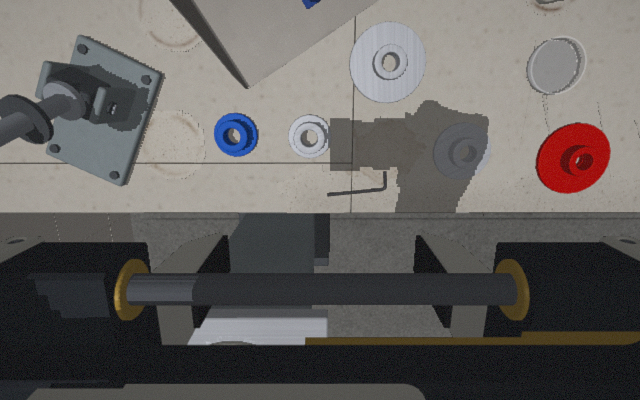

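View pics/w12.png

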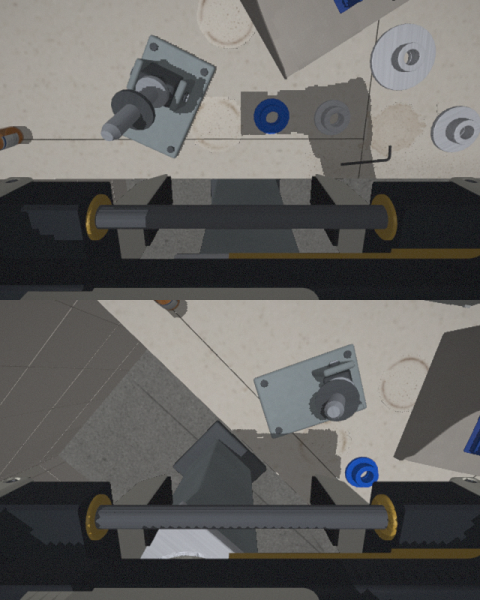

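```bash
cat > fit.py <<'E'
from h import *
import pickle
from scipy.optimize import differential_evolution, minimize
from scipy.ndimage import map_coordinates
D=pickle.load(open('cal.pkl','rb')); IM={k:cv2.imread(f'pics/w{k}.png') for k in D}; C={k:Cam('',D[k]) for k in D}
def grad(im,s):
    g=cv2.GaussianBlur(im,(0,0),s).astype(np.float32)
    m=np.sqrt(sum(cv2.Sobel(g,cv2.CV_32F,*d).__pow__(2) for d in((1,0),(0,1)))).max(2)
    m[205*1:]*=(1 if False else 1); return np.minimum(m,80)
t=np.linspace(0,2*np.pi,90,endpoint=False); circ=np.c_[np.cos(t),np.sin(t),0*t]
def score(G,curves,ks):
    return -sum(map_coordinates(G[k],C[k].px(P)[:,::-1].T,order=1).mean() for k in ks for P in curves)
def spacer(v,r):
    o=np.array([v[0],v[1],0]); return [o+circ*rr+[0,0,z] for rr,z in((r,.008),(.021,.028),(.0112,.028))]
def frame(v):
    x,y,yaw,L,s=v; Rs=R.from_euler('z',yaw).as_matrix(); o=np.array([x,y,0])
    a=Rs@[-np.sin(L),0,np.cos(L)]; piv=o+Rs@[.03,0,.065]; return Rs,o,a,piv,piv+a*.128
def stand(v):
    Rs,o,a,piv,tip=frame(v); Ra=np.c_[np.cross(Rs[:,1],a),Rs[:,1],a]
    u=np.linspace(-1,1,40)[:,None]; e=[np.hstack([.085*u,.055*s+0*u,.014+0*u]) for s in(-1,1)]+[np.hstack([.085*s+0*u,.055*u,.014+0*u]) for s in(-1,1)]
    cur=[o+q@Rs.T for q in e]
    for r,d in((.0065,0),(.010,.008),(.026,.049+v[4])): cur.append(tip-a*d+r*circ@Ra.T)
    return cur,a,tip
def sil(v,k):  # silhouette of arbor between taper and stop
    _,_,a,_,tip=frame(v); d=np.linspace(.010,.045,20)[:,None]; c=tip-a*d; n=np.cross(a,C[k].e-c); n/=np.linalg.norm(n,axis=1)[:,None]
    return [c+.01*n,c-.01*n]
E
cat > run.py <<'E'
from fit import *
G={s:{k:grad(IM[k],s) for k in IM} for s in(3,1)}
res={}
for n,r,g in(('large',.05,(.54,-.236)),('medium',.04,(.422,-.349)),('small',.03,(.442,-.135))):
    out=[]
    for ks in ([0,1],[0],[1]):
        f=lambda v,s:score(G[s],spacer(v,r),ks)
        v=differential_evolution(f,[(x-.015,x+.015) for x in g],args=(3,),seed=1,tol=1e-4).x
        out.append(minimize(f,v,args=(1,),method='Nelder-Mead').x)
    print(n,np.round(out,4).tolist()); res[n]=out[0]
def f(v,s,ks):
    return score(G[s],stand(v)[0],ks)+sum(score(G[s],sil(v,k),[k]) for k in ks)
out=[]
for ks in([1,2],[0,1,2],[1],[2]):
    b=[(.45,.49),(.12,.16),(-.65,-.25),(.2,.55),(0,.012)]
    v=differential_evolution(f,b,args=(3,ks),seed=1,popsize=20,maxiter=120).x
    m=minimize(f,v,args=(1,ks),method='Nelder-Mead',options=dict(xatol=1e-5,maxiter=1500)); out.append(m.x)
    print(ks,m.x.round(4),stand(m.x)[2].round(4),m.fun)
res['stand']=out[0]; pickle.dump(res,open('res.pkl','wb'))
def ov(k,x0,y0,w,h,s):
    im=cv2.resize(IM[k][y0:y0+h,x0:x0+w],None,fx=s,fy=s,interpolation=cv2.INTER_CUBIC)
    for P in stand(out[0])[0]+sil(out[0],k)+[c for n,r in(('large',.05),('medium',.04),('small',.03)) for c in spacer(res[n],r)]:
        for u,w_ in (C[k].px(P)-[x0,y0]+.5)*s: cv2.circle(im,(int(u),int(w_)),0,(0,255,0),-1)
    return im
cv2.imwrite('pics/ov.png',np.vstack([np.hstack([ov(1,120,30,200,180,2),ov(2,320,40,200,180,2)]),ov(0,260,10,250,180,1.6).copy() if 0 else cv2.copyMakeBorder(ov(0,280,10,220,180,1.3),0,0,0,800-286,cv2.BORDER_CONSTANT)]))
E
time python3 run.py
```

```text
large [[0.5356, -0.2345], [0.5355, -0.234], [0.5359, -0.2348]]
medium [[0.4216, -0.344], [0.4352, -0.3591], [0.4257, -0.3315]]
small [[0.4434, -0.1333], [0.444, -0.1333], [0.4207, -0.1165]]
[1, 2] [ 0.4719  0.1453 -0.4629  0.4116  0.0062] [0.4529 0.1548 0.1823] -1161.883056640625
[0, 1, 2] [ 0.4727  0.1446 -0.4771  0.4214  0.0062] [0.4529 0.1548 0.1818] -1526.4459228515625
[1] [ 0.4728  0.1437 -0.4693  0.4165  0.0042] [0.4533 0.1536 0.1821] -601.6117553710938
[2] [ 0.4709  0.1467 -0.4591  0.4002  0.005 ] [0.4531 0.1555 0.1829] -651.0592651367188
real	0m11.647s
user	0m12.214s
sys	0m0.185s
```

View pics/ov.png

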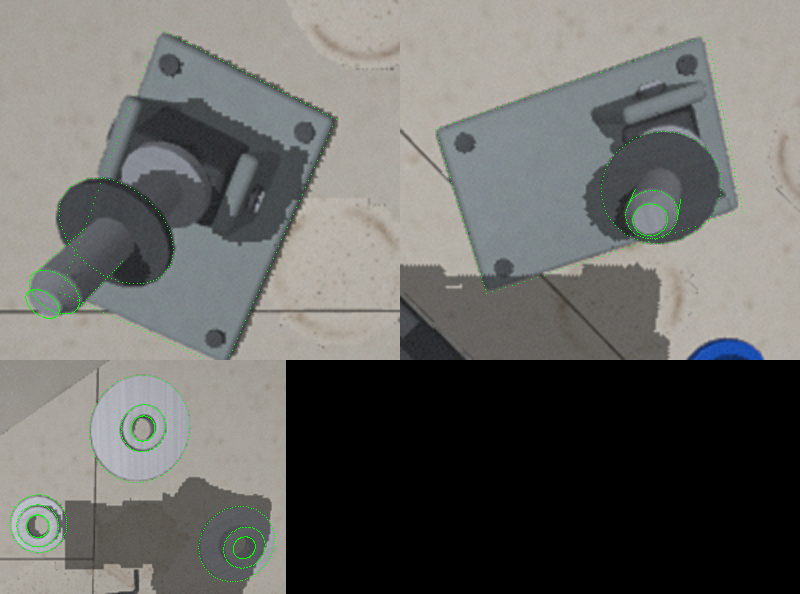

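The overlay fits the stand, arbor, large and small spacers well. The medium spacer is in the gripper's shadow, so I'll refit it from a close view at hover. Next I check inverse kinematics for placing and grasping yaws.

```bash
cat >> h.py <<'E'
STAND=np.array([.4722,.1450,-.466,.413,.0062])
def arbor():
    x,y,yaw,L,s=STAND; Rs=R.from_euler('z',yaw); a=Rs.apply([-np.sin(L),0,np.cos(L)])
    return a,np.array([.4529,.1548,.1822])
def q_arbor(yaw):
    a,_=arbor(); ax=np.cross([0,0,1],a); ax/=np.linalg.norm(ax)
    return (R.from_rotvec(ax*np.arccos(a[2]))*R.from_euler('z',yaw)*R.from_euler('x',np.pi)).as_quat()
def q_down(yaw): return (R.from_euler('z',yaw)*R.from_euler('x',np.pi)).as_quat()
E
python3 - <<'E'
from h import *
a,tip=arbor(); print(a)
rng=np.array([[-2.88,2.88],[-.31,2.03],[-1.54,1.56],[.2,2.42],[-1.41,4.55],[.19,2.02],[-2.57,2.57]])
def s(p,q):
    x=manip.solve_ik(p,q)
    return None if x is None else (np.round(x,2).tolist(), round(float(np.min(np.minimum(x-rng[:,0],rng[:,1]-x))),2))
for d in range(-180,180,30):
    print(d,[s(tip-a*k,q_arbor(np.radians(d))) for k in(-.06,.04)])
for n,p in(('L',(.5355,-.2345)),('M',(.425,-.345)),('S',(.444,-.1333))):
  for d in(-30,0,32,60,90): print(n,d,[s((*p,z),q_down(np.radians(d))) for z in(.12,.01)])
print(Cam('',__import__('pickle').load(open('cal.pkl','rb'))[0]).plane([(247,87),(380,0)],0.0))
E
```

```text
[-0.35856308  0.18033713  0.91592087]
-180 [([0.7, 0.23, -1.53, 2.18, 0.78, 0.98, 0.29], 0.01), ([0.54, 0.76, -1.5, 2.23, 1.3, 1.25, -0.07], 0.04)]
-150 [([0.7, 0.23, -1.53, 2.18, 0.78, 0.98, 0.82], 0.01), ([0.55, 0.79, -1.52, 2.23, 1.32, 1.28, 0.45], 0.02)]
-120 [([0.57, 0.11, -1.33, 2.18, 0.65, 0.89, 1.46], 0.21), ([0.46, 0.52, -1.29, 2.23, 1.16, 1.01, 1.06], 0.19)]
-90 [([-2.08, -0.13, 1.31, 2.24, 0.67, 0.91, 1.96], 0.18), ([0.46, 0.52, -1.29, 2.23, 1.16, 1.01, 1.59], 0.19)]
-60 [([-2.13, -0.17, 1.34, 2.24, 0.71, 0.94, 2.45], 0.12), ([0.46, 0.52, -1.29, 2.23, 1.16, 1.01, 2.11], 0.19)]
-30 [None, ([-1.73, 0.58, 1.37, 2.28, -0.51, 0.51, -2.14], 0.14)]
0 [None, ([-1.25, 0.24, 0.69, 2.28, 0.43, 0.51, -2.52], 0.05)]
30 [([-0.08, 0.03, -0.65, 2.19, 0.54, 0.85, -2.12], 0.23), ([-0.01, 0.26, -0.68, 2.24, 0.88, 0.72, -2.4], 0.17)]
60 [([0.61, 0.13, -1.38, 2.18, 0.67, 0.91, -1.7], 0.16), ([0.31, 0.38, -1.07, 2.23, 1.04, 0.85, -1.99], 0.19)]
90 [([0.63, 0.14, -1.41, 2.18, 0.69, 0.92, -1.19], 0.13), ([0.37, 0.43, -1.16, 2.23, 1.08, 0.9, -1.5], 0.19)]
120 [([0.69, 0.21, -1.51, 2.18, 0.76, 0.97
[... 1233 characters left out ...]
0.52), ([1.12, 0.69, -0.62, 1.94, 0.61, 0.71, 0.13], 0.48)]
S -30 [([1.12, 0.52, -1.07, 2.08, 0.59, 0.89, -2.4], 0.17), ([0.75, 0.59, -0.61, 2.14, 0.6, 0.59, -2.4], 0.17)]
S 0 [([1.09, 0.49, -1.03, 2.08, 0.56, 0.87, -1.84], 0.34), ([0.74, 0.58, -0.6, 2.14, 0.6, 0.59, -1.87], 0.28)]
S 32 [([1.05, 0.47, -0.99, 2.09, 0.53, 0.85, -1.25], 0.33), ([0.73, 0.58, -0.6, 2.14, 0.59, 0.59, -1.3], 0.28)]
S 60 [([1.02, 0.45, -0.94, 2.09, 0.49, 0.84, -0.73], 0.33), ([0.73, 0.58, -0.59, 2.14, 0.58, 0.59, -0.81], 0.28)]
S 90 [([0.97, 0.42, -0.87, 2.09, 0.44, 0.82, -0.17], 0.33), ([0.9, 0.66, -0.81, 2.13, 0.78, 0.68, -0.45], 0.29)]
[[ 0.50710693 -0.0506879   0.        ]
 [ 0.61136427 -0.22367672  0.        ]]
```

```bash
cat >> h.py <<'E'
from scipy.optimize import differential_evolution, minimize
from scipy.ndimage import map_coordinates
_t=np.linspace(0,2*np.pi,120,endpoint=False); CIRC=np.c_[np.cos(_t),np.sin(_t),0*_t]
H=.0095
def locate(guess,r,name,w=.012):
    manip.sleep(.25); C=Cam('wrist'); im=viewer.get_image('wrist'); cv2.imwrite(f'pics/{name}.png',im[:,:,::-1])
    def gr(s):
        g=np.log(cv2.GaussianBlur(im,(0,0),s).astype(np.float32)+8)
        m=np.minimum(np.hypot(cv2.Sobel(g,cv2.CV_32F,1,0),cv2.Sobel(g,cv2.CV_32F,0,1)).max(2),.6); m[235:]=0; return m
    G={s:gr(s) for s in(3,1)}
    def f(v,s): return -sum(map_coordinates(G[s],C.px(np.array([v[0],v[1],z])+rr*CIRC)[:,::-1].T,order=1).mean() for rr,z in((r,.008),(.021,.028),(.0112,.028)))
    v=differential_evolution(f,[(g-w,g+w) for g in guess],args=(3,),seed=1).x
    v=minimize(f,v,args=(1,),method='Nelder-Mead').x
    vis=im[:,:,::-1].copy()
    for rr,z in((r,.008),(.021,.028),(.0112,.028)):
        for p in C.px(np.array([v[0],v[1],z])+rr*CIRC): cv2.circle(vis,tuple(int(round(a)) for a in p),0,(0,255,0),-1)
    cv2.imwrite(f'pics/{name}_fit.png',vis[60:320,160:480]); return v
def pick(v,yaw):
    q=q_down(yaw)
    manip.move_pose((*v,.05),q); manip.servo_line((*v,H),q,vel=.08)
    effector.close(f_grip=35); print('gap',manip.current_finger_gap(),manip.current_gripper_force())
    manip.servo_line((*v,.16),q,vel=.2); print('lifted gap',manip.current_finger_gap(),manip.current_clock())
E
python3 - <<'E'
from h import *
yaw=np.radians(32); g=(.5356,-.2343)
manip.move_pose((.45,-.2,.25),q_down(yaw))
manip.move_pose((*g,.12),q_down(yaw))
v=locate(g,.05,'L'); print(v,manip.current_clock())
if np.hypot(*(v-g))<.004: pick(v,yaw)
E
```

```text
[ 0.53733417 -0.23568529] 6.9583
gap 0.041393101387768645 34.99997667968273
lifted gap 0.04109643786860182 9.75
```

```bash
cat >> h.py <<'E'
PYAW=np.radians(70)
def at(d,off=np.zeros(3)):
    a,tip=arbor(); return tip-a*(d-H)+off
def frep(F0,tag):
    a,_=arbor(); F=np.array(manip.current_force())-F0; ax=F@a; lat=F-ax*a
    e=np.array(manip.current_tool_pos())
    print(tag,'ax %.1f lat %s'%(ax,lat.round(1)),'gap %.4f'%manip.current_finger_gap()); return ax,lat,e
def goto_pre(d=-.025):
    manip.move_pose((.42,-.08,.27),q_down(np.radians(45)))
    manip.move_pose(at(d),q_arbor(PYAW)); manip.sleep(.2)
    return np.array(manip.current_force())
E
python3 - <<'E'
from h import *
F0=goto_pre(); q=q_arbor(PYAW); np.save('F0.npy',F0)
print(F0, np.array(manip.current_tool_pos())-at(-.025),manip.current_clock())
im=viewer.get_image('scene'); cv2.imwrite('pics/pre.png',im[120:260,200:400,::-1])
for d in(-.004,.004,.010):
    manip.servo_line(at(d),q,vel=.05); ax,lat,e=frep(F0,d)
    print((e-at(d)).round(4))
    if abs(ax)>20 or np.linalg.norm(lat)>20: break
print(manip.current_clock())
cv2.imwrite('pics/ins.png',cv2.resize(viewer.get_image('scene')[120:260,200:400,::-1],None,fx=3,fy=3,interpolation=cv2.INTER_CUBIC))
E
```

```text
[-0.06239286 -0.2938199  -1.25602216] [ 8.62916313e-04 -1.80184900e-03  2.35882415e-05] 11.8417
-0.004 ax -0.2 lat [-0.2  0.7 -0.2] gap 0.0411
[-0.0001  0.0002 -0.    ]
0.004 ax -0.2 lat [-0.2 -0.  -0.1] gap 0.0410
[-0.0001  0.0001 -0.0001]
0.01 ax 0.2 lat [0.8 0.2 0.3] gap 0.0410
[-0.0001 -0.0001 -0.0001]
13.0333
```

```bash
python3 - <<'E'
from h import *
F0=np.load('F0.npy'); q=q_arbor(PYAW)
for d in(.02,.03,.04,.048,.054,.057,.060):
    manip.servo_line(at(d),q,vel=.06); ax,lat,e=frep(F0,d); print((e-at(d)).round(4))
    if ax>8 or np.linalg.norm(lat)>20: break
print(manip.current_clock())
cv2.imwrite('pics/ins.png',cv2.resize(viewer.get_image('scene')[120:260,200:400,::-1],None,fx=3,fy=3,interpolation=cv2.INTER_CUBIC))
E
```

```text
0.02 ax -0.3 lat [ 0.2 -0.4  0.2] gap 0.0412
[-0.0001  0.     -0.0001]
0.03 ax -0.9 lat [-0.2 -0.3 -0. ] gap 0.0410
[-0.0001  0.     -0.0001]
0.04 ax -0.7 lat [ 1.7 -0.5  0.7] gap 0.0413
[-0.0001 -0.     -0.0001]
0.048 ax -0.9 lat [ 0.5  1.2 -0. ] gap 0.0411
[-0.0002 -0.     -0.0001]
0.054 ax 0.7 lat [ 0.2  0.9 -0.1] gap 0.0411
[-0.0001  0.0002  0.    ]
0.057 ax 2.6 lat [-0.1  0.  -0. ] gap 0.0412
[-0.0002  0.0001  0.0001]
0.06 ax 4.5 lat [-0.6  0.3 -0.3] gap 0.0413
[-0.0001  0.0002  0.    ]
15.0667
```

View pics/ins.png

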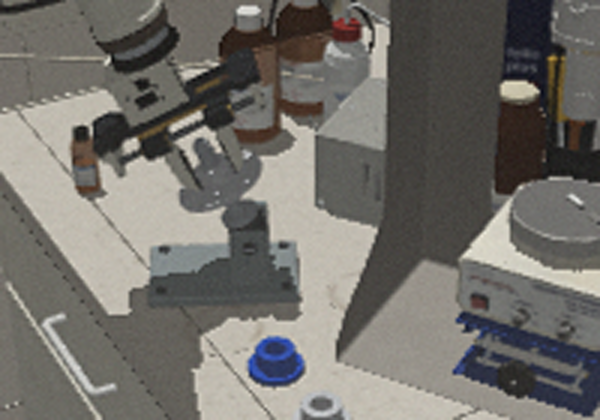

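The large spacer is on the arbor. Release it and fetch the medium one.

```bash
cat >> h.py <<'E'
def leave(d):
    effector.open_jaws(); manip.servo_line(at(d-.09),q_arbor(PYAW),vel=.2)
    manip.move_pose((.42,-.08,.27),q_down(np.radians(45)))
E
python3 - <<'E'
from h import *
leave(.06)
yaw=np.radians(32); g=(.4225,-.347)
manip.move_pose((*g,.12),q_down(yaw))
v=locate(g,.04,'M',.018); print(v,manip.current_clock())
a=cv2.imread('pics/M_fit.png'); cv2.imwrite('pics/Mv.png',cv2.resize(a,None,fx=1.5,fy=1.5))
E
```

```text
[ 0.44149439 -0.33513262] 19.1333
```

View pics/Mv.png

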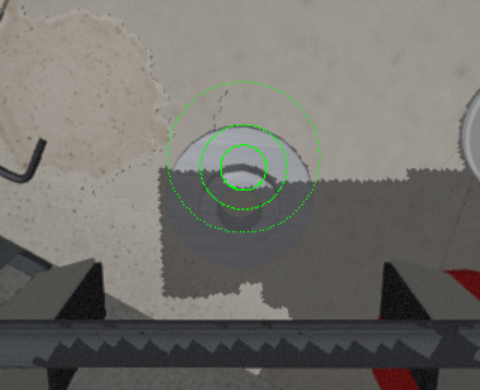

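The shadow edge misled the fit: the flange arc top is at (240,126) and the bore near (238,208) in this crop. I'll compute the centre from those and refit in a tight window.

```bash
python3 - <<'E'
from h import *
C=Cam('wrist'); im=cv2.imread('pics/M.png')
print(C.plane([(320,194)],.008),C.plane([(318.7,199.3)],.028))
# fit flange edge points sampled by hand-free method: radial gradient with normalised shade
g=np.log(cv2.GaussianBlur(im,(0,0),1.2).astype(np.float32)+8)
m=np.minimum(np.hypot(cv2.Sobel(g,cv2.CV_32F,1,0),cv2.Sobel(g,cv2.CV_32F,0,1)).max(2),.25); m[250:]=0
p0=C.plane([(320,194)],.008)[0,:2]
def f(v): return -sum(map_coordinates(m,C.px(np.array([v[0],v[1],z])+rr*CIRC)[:,::-1].T,order=1).mean() for rr,z in((.04,.008),(.021,.028),(.0112,.028)))
v=differential_evolution(f,[(x-.006,x+.006) for x in p0],seed=1).x; print(v,f(v),f(p0))
vis=cv2.convertScaleAbs(im,alpha=1.6,beta=20)
vis=cv2.resize(vis[110:270,230:410],None,fx=4,fy=4,interpolation=cv2.INTER_CUBIC)
for rr,z in((.04,.008),(.021,.028),(.0112,.028)):
    for p in C.px(np.array([*v,z])+rr*CIRC): cv2.circle(vis,tuple(int(a) for a in (p-[230,110]+.5)*4),1,(0,255,0),-1)
cv2.imwrite('pics/Mv2.png',vis); np.save('M.npy',v)
E
```

```text
[[ 0.42137524 -0.34608709  0.008     ]] [[ 0.42206886 -0.34455088  0.028     ]]
[ 0.42228177 -0.34461324] -0.5393001 -0.4981177
```

View pics/Mv2.png

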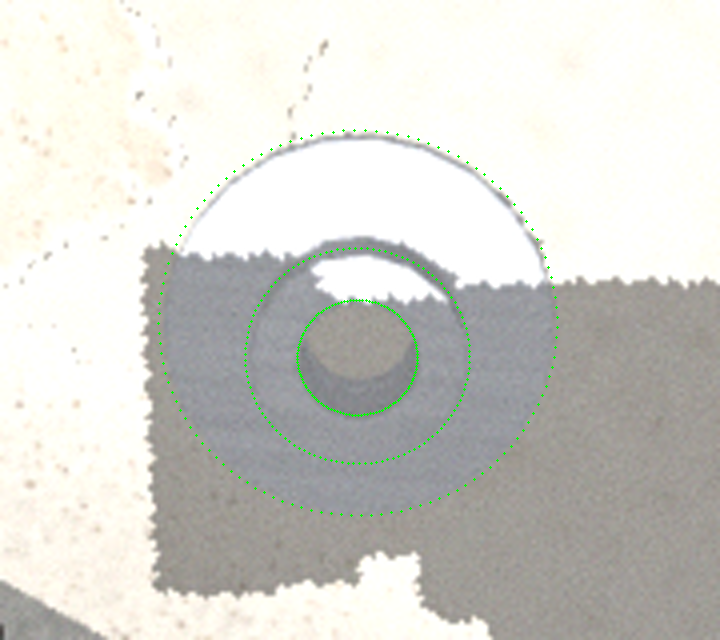

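The fit is now exact: the green circles match the flange, hub and bore, with the bore at (358,357). Pick and thread the medium spacer.

```bash
python3 - <<'E'
from h import *
v=np.load('M.npy'); pick(v,np.radians(32))
F0=goto_pre(); q=q_arbor(PYAW); np.save('F0.npy',F0); print(F0)
for d in(-.003,.004,.010,.018,.024,.028,.031,.034):
    manip.servo_line(at(d),q,vel=.06); ax,lat,e=frep(F0,d)
    if ax>12 or np.linalg.norm(lat)>15: break
print(manip.current_clock(), (e-at(d)).round(4))
E
```

```text
gap 0.041492267816573794 35.00000383704901
lifted gap 0.041560087060858585 21.925
[ 0.28508929 -0.35088331 -0.80252018]
-0.003 ax 0.4 lat [-0.7  0.1 -0.3] gap 0.0414
0.004 ax 0.4 lat [-0.3  0.5 -0.2] gap 0.0415
0.01 ax -1.0 lat [-0.   0.2 -0. ] gap 0.0416
0.018 ax -0.5 lat [ 0.4 -0.2  0.2] gap 0.0412
0.024 ax -0.9 lat [0.2 0.2 0.1] gap 0.0413
0.028 ax -2.0 lat [2.  1.1 0.6] gap 0.0414
0.031 ax -0.7 lat [1.2 1.8 0.1] gap 0.0416
0.034 ax 0.3 lat [ 0.6  1.1 -0. ] gap 0.0416
26.5417 [ 0.0001  0.0002 -0.    ]
```

```bash
cat >> h.py <<'E'
def locate2(g0,r,name,w=.006):
    manip.sleep(.25); C=Cam('wrist'); im=viewer.get_image('wrist')[:,:,::-1].copy(); cv2.imwrite(f'pics/{name}.png',im)
    g=np.log(cv2.GaussianBlur(im,(0,0),1.2).astype(np.float32)+8)
    m=np.minimum(np.hypot(cv2.Sobel(g,cv2.CV_32F,1,0),cv2.Sobel(g,cv2.CV_32F,0,1)).max(2),.25); m[250:]=0
    K=((r,.008),(.021,.028),(.0112,.028))
    def f(v): return -sum(map_coordinates(m,C.px(np.array([v[0],v[1],z])+rr*CIRC)[:,::-1].T,order=1).mean() for rr,z in K)
    v=differential_evolution(f,[(x-w,x+w) for x in g0],seed=1).x
    vis=cv2.resize(im[110:270,230:410],None,fx=3,fy=3,interpolation=cv2.INTER_CUBIC)
    for rr,z in K:
        for p in C.px(np.array([*v,z])+rr*CIRC): cv2.circle(vis,tuple(int(a) for a in (p-[230,110]+.5)*3),1,(0,255,0),-1)
    cv2.imwrite(f'pics/{name}_fit.png',vis); return v,f(v)
E
python3 - <<'E'
from h import *
leave(.034)
yaw=np.radians(40); g=(.444,-.1333)
manip.move_pose((*g,.12),q_down(yaw))
v,s=locate2(g,.03,'S'); print(v,s,manip.current_clock()); np.save('S.npy',v)
E
```

```text
[ 0.44293122 -0.13263517] -0.58863103 30.0667
```

View pics/S_fit.png

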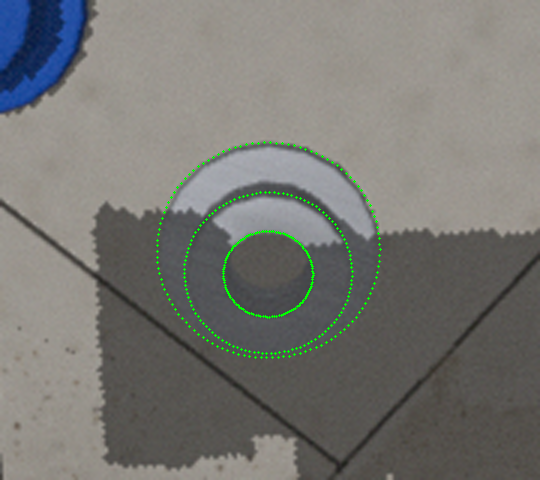

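The small spacer's fit is exact too, with the bore at (268,274). Pick, thread and press.

```bash
python3 - <<'E'
from h import *
v=np.load('S.npy'); pick(v,np.radians(40)); effector.close(f_grip=55)
F0=goto_pre(); q=q_arbor(PYAW); np.save('F0.npy',F0); print(F0)
for d in(-.004,.001,.004,.008,.012,.018,.024,.030,.034):
    manip.servo_line(at(d),q,vel=.05); ax,lat,e=frep(F0,d)
    if ax>28 or np.linalg.norm(lat)>15: break
print(manip.current_clock(), (e-at(d)).round(4))
E
```

```text
gap 0.040845868109753825 35.00009223469533
lifted gap 0.04061056329483902 32.8583
[-0.37045112 -0.51219267 -0.69203135]
-0.004 ax 0.4 lat [0.6 1.  0. ] gap 0.0405
0.001 ax 0.0 lat [ 0.3  1.  -0.1] gap 0.0405
0.004 ax -0.2 lat [1.2 0.8 0.3] gap 0.0406
0.008 ax -0.2 lat [ 0.2  1.  -0.1] gap 0.0406
0.012 ax -0.0 lat [0.9 1.2 0.1] gap 0.0404
0.018 ax -0.1 lat [1.  1.2 0.1] gap 0.0405
0.024 ax -0.3 lat [1.2 1.7 0.1] gap 0.0406
0.03 ax -1.1 lat [1.6 2.2 0.2] gap 0.0402
0.034 ax -0.2 lat [1.7 1.3 0.4] gap 0.0403
37.45 [ 0.0001  0.     -0.0001]
```

```bash
python3 - <<'E'
from h import *
F0=np.load('F0.npy'); q=q_arbor(PYAW)
for d in(.036,.038,.039,.040,.041,.042):
    manip.servo_line(at(d),q,vel=.03); ax,lat,e=frep(F0,d); print((e-at(d)).round(4))
    if ax>25 or np.linalg.norm(lat)>15: break
print(manip.current_clock(), manip.current_gripper_force())
for n in('scene','wrist','top'): cv2.imwrite(f'pics/{n}p.png',viewer.get_image(n)[:,:,::-1])
E
```

```text
0.036 ax 1.7 lat [1.  0.9 0.2] gap 0.0406
[0.0001 0.0001 0.    ]
0.038 ax 3.4 lat [0.5 0.9 0. ] gap 0.0405
[0.0001 0.0001 0.    ]
0.039 ax 14.5 lat [-1.2  0.  -0.5] gap 0.0405
[-0.0002  0.0005  0.0006]
0.04 ax 26.6 lat [-3.4 -3.7 -0.6] gap 0.0399
[-0.0004  0.0009  0.0014]
38.45 55.016725868918
```

Force rises steeply at d≈0.0385, exactly the seated depth of 38 mm. I'll release, then verify numerically from two wrist views, as my picture views are used up.

```bash
python3 - <<'E'
from h import *
import pickle
effector.open_jaws(); manip.servo_line(at(-.05),q_arbor(PYAW),vel=.2)
a,tip=arbor(); y=np.cross(a,[1,0,0]); y/=np.linalg.norm(y); Ra=np.c_[np.cross(y,a),y,a]
for k,(pos,yw) in enumerate([((.44,.02,.28),0),((.36,.2,.30),45)]):
    manip.move_pose(pos,q_down(np.radians(yw))); manip.sleep(.3)
    C=Cam('wrist'); im=viewer.get_image('wrist')[:,:,::-1].copy(); cv2.imwrite(f'pics/end{k}.png',im)
    g=np.log(cv2.GaussianBlur(im,(0,0),1).astype(np.float32)+8)
    m=np.minimum(np.hypot(cv2.Sobel(g,cv2.CV_32F,1,0),cv2.Sobel(g,cv2.CV_32F,0,1)).max(2),.3); m[225:]=0
    sc=lambda P: map_coordinates(m,C.px(P)[:,::-1].T,order=1).mean()
    # remove view bias: allow small lateral shift e (mm-level) common per circle
    for n,r,d0 in(('L flange',.05,.086),('M flange',.04,.058),('S flange',.03,.030),('S hub',.021,.010),('tip',.0065,0.)):
        best=[]
        for dd in np.arange(-.03,.0301,.0005):
            s=max(sc(tip-a*(d0+dd)+Ra@[ex,ey,0]+r*CIRC@Ra.T) for ex in(-.0015,0,.0015) for ey in(-.0015,0,.0015)); best.append((s,dd))
        best.sort(reverse=True); print(k,n,[(round(float(s),3),round(dd*1e3,1)) for s,dd in best[:4]])
print(manip.current_clock())
E
```

```text
0 L flange [(0.237, np.float64(8.0)), (0.237, np.float64(7.5)), (0.237, np.float64(7.0)), (0.236, np.float64(8.5))]
0 M flange [(0.256, np.float64(2.0)), (0.256, np.float64(2.5)), (0.255, np.float64(6.0)), (0.254, np.float64(3.0))]
0 S flange [(0.253, np.float64(2.5)), (0.252, np.float64(3.0)), (0.251, np.float64(2.0)), (0.25, np.float64(1.0))]
0 S hub [(0.279, np.float64(2.5)), (0.277, np.float64(3.0)), (0.271, np.float64(1.0)), (0.271, np.float64(2.0))]
0 tip [(0.294, np.float64(1.0)), (0.294, np.float64(0.5)), (0.294, np.float64(2.5)), (0.292, np.float64(3.0))]
1 L flange [(0.264, np.float64(6.5)), (0.264, np.float64(6.0)), (0.264, np.float64(7.0)), (0.263, np.float64(5.5))]
1 M flange [(0.258, np.float64(-4.5)), (0.258, np.float64(-5.0)), (0.257, np.float64(-4.0)), (0.257, np.float64(-5.5))]
1 S flange [(0.244, np.float64(-3.5)), (0.244, np.float64(-4.0)), (0.244, np.float64(3.5)), (0.244, np.float64(4.0))]
1 S hub [(0.26, np.float64(-13.0)), (0.26, np.float64(-13.5)), (0.26, np.float64(-12.5)), (0.259, np.float64(-3.5))]
1 tip [(0.299, np.float64(7.0)), (0.299, np.float64(6.5)), (0.299, np.float64(7.5)), (0.299, np.float64(8.0))]
42.3417
```

```bash
python3 - <<'E'
from h import *
import pickle
C=Cam('',pickle.load(open('cal.pkl','rb'))[1]); im=cv2.imread('pics/end0.png'); old=cv2.imread('pics/w1.png')
a,tip=arbor(); y=np.cross(a,[1,0,0]); y/=np.linalg.norm(y); Ra=np.c_[np.cross(y,a),y,a]
g=np.log(cv2.GaussianBlur(im,(0,0),1).astype(np.float32)+8)
m=np.minimum(np.hypot(cv2.Sobel(g,cv2.CV_32F,1,0),cv2.Sobel(g,cv2.CV_32F,0,1)).max(2),.3); m[225:]=0
def pt(d,r,ex,ey): return tip-a*d+Ra@[ex,ey,0]+r*CIRC@Ra.T
def sc(P): return map_coordinates(m,C.px(P)[:,::-1].T,order=1).mean()
def f(v):
    s=sc(pt(v[5],.0065,*v[:2]))
    for r,d in((.05,v[2]),(.04,v[3]),(.03,v[4])):
        s+=sc(pt(d-.008,r,*v[:2]))
        if r<.05: s+=.7*sc(pt(d-.028,.021,*v[:2]))
        else: s+=.7*sc(pt(d,r,*v[:2]))
    return -s
b=[(-.003,.003)]*2+[(.07,.11),(.045,.085),(.02,.06),(-.004,.004)]
for seed in(1,2):
    r=differential_evolution(f,b,seed=seed,popsize=30,maxiter=300,tol=1e-7); print((r.x*1e3).round(1),round(r.fun,3),'nominal 94 66 38 0',round(f(np.r_[r.x[:2],np.array([94,66,38,0])*1e-3+r.x[5]]),3))
for n,rr,d in(('L',.046,.086),('M',.036,.058),('S',.026,.030)):
    p=C.px(pt(d,rr,0,0)).round().astype(int); p=p[p[:,1]<225]
    print(n,'new',np.median(im[p[:,1],p[:,0]],0),'old',np.median(old[p[:,1],p[:,0]],0))
E
```

```text
[-0.5 -1.1 97.5 72.8 42.6  4. ] -1.518 nominal 94 66 38 0 -1.499
[-0.5 -1.1 97.4 73.  42.6  4. ] -1.518 nominal 94 66 38 0 -1.499
L new [159.  153.  152.5] old [120.  116.5 110. ]
M new [159. 154. 152.] old [139. 135. 126.]
S new [160. 156. 154.] old [131.5 126.5 122.5]
```

```bash
python3 - <<'E'
from h import *
q=q_arbor(PYAW)
manip.move_pose(at(-.07),q); manip.servo_line(at(.037),q,vel=.12); manip.sleep(.2); F0=np.array(manip.current_force()); print(F0)
effector.close(f_grip=20); frep(F0,'closed')
for d in(.039,.040,.041,.042):
    manip.servo_line(at(d),q,vel=.03); ax,lat,e=frep(F0,d); print((e-at(d)).round(4))
    if ax>25 or np.linalg.norm(lat)>15: break
effector.open_jaws(); manip.sleep(.2); frep(F0,'open'); print(manip.current_clock())
manip.servo_line(at(-.07),q,vel=.15); manip.sleep(.3)
print(manip.current_clock(),np.array(manip.current_force()))
E
```

```text
[-0.08491931 -0.38480029  0.12085994]
closed ax -0.3 lat [-1.2  1.2 -0.7] gap 0.0403
0.039 ax 15.7 lat [-3.3 -2.4 -0.8] gap 0.0407
[-0.0001  0.001   0.001 ]
0.04 ax 24.9 lat [-3.7 -3.8 -0.7] gap 0.0408
[-0.0002  0.0014  0.0015]
0.041 ax 27.3 lat [-4.8 -3.9 -1.1] gap 0.0406
[-0.0001  0.0017  0.0018]
open ax -1.0 lat [-0.1  0.4 -0.1] gap 0.0916
46.9167
48.1083 [0.00300801 1.21830066 0.55079907]
```

```bash
python3 -c "
from bench import manip
print(manip.hand_in(), manip.current_clock())"
```

```text
the job is handed in; nothing more can be done
the job is handed in; nothing more can be done
```

I threaded the large, medium and small spacers onto the arbor in that order, hubs outward, pressed the stack until it stopped solidly at the seated depth, released it and handed in at about 48 s. A second press met the same hard stop, but camera fits only place the spacers to within about 3 mm, so the no-gap result rests on the force readings.

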